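# Fit the spindle and set the gland nut's running clearance

## Task

Take the steel spindle out of the wooden block and slide it, nose down, fully home into the bore of the gland housing. Then screw the knurled gland nut down (clockwise seen from above) until it bottoms on the shoulder, back it off a quarter turn, and finish while still gripping the nut there so that it cannot creep; do not let go of it. Leave the spanner, the screwdriver and the small hex key where they lie.

Things in the scene. Friction and masses are not known exactly. Their poses are not given: they have to be found in the camera images.
- housing: Gland housing, fixed to the bench. Square grey flange 90x90x10 mm (screw heads 16 mm up), dark round body 44 mm in diameter up to its shoulder at 45 mm, steel threaded neck 30 mm in diameter up to 76 mm. A vertical bore of 16 mm diameter, over 60 mm deep, opens in the neck's top. Origin: centre of the underside; z up. It may stand left or right of the wooden block.
- bore_mouth (a point): Centre of the bore's mouth: the middle of the top face of the housing's neck, 76 mm above the bench.
- nut_top (a point): Centre of the nut's top face. Knurled steel ring, 49 mm across, 26 mm tall, captive on the neck's thread; a small raised rib on top marks its angle (+x of this point). Top 71 mm above the bench when bottomed, 8 mm more per full turn unscrewed (2 mm per quarter), so the fingers should rise and sink with it. About 0.1 N m turns it. Grip it across from above, at any angle, astride the spindle's head.
- gland_nut (a joint): Angle of the nut, rad. 0 = bottomed on the shoulder (a hard stop); grows as it is unscrewed (counterclockwise seen from above), a quarter turn back is 1.57; upper stop at 3.1. It starts 1.3 to 2.6 rad open.
- tool_block: Wooden block, 70 mm (x) by 90 mm (y) by 45 mm tall, fixed to the bench, with one vertical hole of 17 mm diameter, 40 mm deep, in the middle of its top. Origin: centre of the underside; z up.
- spindle: Loose turned steel spindle, 92 mm long, about 0.1 kg, standing nose down in the block. Shank 14 mm in diameter, 60 mm long, the last 8 mm tapered to 6 mm; above it a grooved head 18 mm in diameter, 32 mm tall, to grip. Origin: centre of the nose's end; z towards the head. Fully home, the head's underside rests on the neck's top and the head stands 32 mm out of it, above the nut.
- spindle_collar (a point): Centre of the head's underside, 60 mm above the nose's end on the spindle's axis.
- spanner_17: Bystander: the large combination spanner, 217x38x7 mm, lying beyond the work. Origin: centre of its underside.
- driver_yel: Bystander: the screwdriver, 187x26x30 mm, lying to the right. Origin: centre of its underside.
- hexkey_6: Bystander: the small hex key, 93x33x7 mm, lying to the left. Origin: centre of its underside.
Things that resemble listed ones, but are neither listed nor needed, are in the scene too. Of the things that look like the housing, the smaller one is meant.

How it is judged:
On the way, in this order (a step that is already met when the one before it is completed fails the run):
1. the spindle is fully home in the housing's bore and let go (distance between spindle_collar and bore_mouth below 0.004 m and angle between spindle's own z axis and vertical below 0.08 rad and contact force between the fingers and spindle below 0.3 N), for 0.2 s.
2. the nut is screwed down until it bottoms (within about 4 degrees) (value of joint gland_nut below 0.07 rad), for 0.1 s.
At the end, for the whole second after the job is handed in: The nut, once bottomed, stands a quarter turn back (70 to 110 degrees from the bottom), at rest, with the fingers gripping it with more than 2 N; the spindle is still fully home in the bore (head within 4 mm of the neck's top face, upright within 4.5 degrees) (value of joint gland_nut between 1.22 and 1.92 rad and velocity of joint gland_nut between -0.05 and 0.05 rad/s and contact force between the fingers and gland_nut above 2 N and distance between spindle_collar and bore_mouth below 0.004 m and angle between spindle's own z axis and vertical below 0.08 rad); the arm keeps its last pose, push and grip.
It fails at once if the spanner, the screwdriver or the small hex key is moved by more than 3 cm (distance of any of spanner_17, driver_yel, hexkey_6 from where it was at the start of the episode above 0.03 m).
It also fails if it takes over 72 s, if anything falls off the work surface, if the arm or the gripper's body presses on something with over 40 N, if the wrist force passes 120 N, or if a joint passes its speed limit or range.

## Robot

A 6-joint arm with a two-finger parallel gripper is mounted at the origin on a cart in front of the work surface, level with it; the furniture and walls round the work are solid. World frame = base frame: x ahead of the robot, y to its left, z up, the work surface at z = 0. Lengths are in m, angles in rad, forces in N, time in s.
With the tool pointing down it reaches from about 0.425 to 1.125 m from the base axis. Payload 14.9 kg.
Tool frame: the origin (TCP) lies at the very end of the fingers, on their centre line; the grasp point (between the pads) lies 19 mm behind it; x points along the fingers, y is the direction in which the jaws open and shut, and the axes are right-handed (so a half turn about x gives the same grasp; the last joint's range is limited). The gripper opens to 91 mm and grips with 3 to 60 N. Pads are 32 mm wide; open, the fingers measure 118 mm over their backs; the gripper's body (76 mm by 178 mm) begins 60 mm behind the grasp point.
Start: joints at [1.144, 0.379, 1.734, -0, 1.028, -0.033], TCP at [0.269, 0.646, 0.194] pointing down, gripper open.
Joint ranges: [-2.77, 2.77], [-0.74, 2.19], [0, 2.66], [-1.06, 4.2], [0.31, 2.87], [-3.08, 3.08]. Speed limits (rad/s): [1.89, 1.89, 2.39, 3.14, 3.14, 3.14].

## Interface

Orientations are given as a unit quaternion [x, y, z, w].
In Python, from cell import r gives the robot as it stands. Calls block until the motion is done:
- r.move_ptp(position, orientation): joint-space move of the TCP to a pose.
- r.move_linear(position, rotation=None, feed=0.15, threshold=None): straight line of the TCP; rotation=None keeps the orientation; feed is the mean speed in m/s. With threshold (N) it stops when the force on the tool has changed by that much, and returns True; else False.
- r.move_j(angles): joint-space move.
- r.set_gripper(opening, grasp_force=None): opening from 0.0 (shut) to 1.0 (fully open); grasp_force is the grip in N (None keeps the last); returns when the fingers have stopped.
- r.wait(seconds).
- r.inverse_kinematics(position, orientation): joint angles nearest the present ones, or None.
- r.get_obs(): the state.
- r.grab_frame(name): name is "side" or "top" or "wrist"; returns a dict with "frame" (400x640x3 uint8, red, green, blue), "intrinsics" (3x3 intrinsics, pixels), "T" (4x4, takes a point from camera to world coordinates). Camera axes: x right, y up, looking along -z (the intrinsics and any distortion apply to the point x, -y, -z); pixel columns grow to the right and rows downward; lengths in m; the calibration is good to about 2 mm. A picture is of the moment at which its call begins. There is no depth.
A pose or a line that the arm cannot do raises r.Unreachable and nothing moves.
- r.close_job(): hands the job in, once; it reports no verdict.
The state is a dict: "t": time; "q": joint angles; "qvel": joint speeds; "effort": joint torques, N m; "tool_pos": TCP position; "eef_rot": TCP orientation; "wrist_force": force on the tool from outside, world axes, zero at the start; "torque": the same for the moment, N m; "grip_width": opening from 0.0 (shut) to 1.0 (fully open).
Only numpy, scipy, OpenCV 4.12 (cv2) and the standard library are available. Lean on these libraries where they do the work, as an engineer would, in place of code of your own. Each camera call takes 0.05 s, during which the arm holds its last target.

## Working session

There is one attempt and no reset: what is moved stays moved. The work goes in short steps, each a Python script; the robot and the scene stay as the last script left them, time stands still between calls to the robot, and variables do not carry over. Pictures are saved under pics/ and viewed, and the job is handed in when it is done.

```bash
mkdir -p pics; ls
python3 - <<'E'
from cell import r
import cv2,numpy as np
o=r.get_obs();print({k:np.round(v,3) for k,v in o.items()})
for n in("side","top","wrist"):
    f=r.grab_frame(n);cv2.imwrite(f"pics/{n}0.png",f["frame"][:,:,::-1]);print(n,np.round(f["intrinsics"],1).tolist(),np.round(f["T"],3).tolist(),[k for k in f])
E
```

```text
pics
{'t': np.float64(0.0), 'q': array([ 1.144,  0.379,  1.735,  0.   ,  1.028, -0.033]), 'qvel': array([ 0.001,  0.   ,  0.   ,  0.001, -0.001, -0.   ]), 'effort': array([-1.0000e-03, -7.6368e+01, -4.3442e+01,  6.5000e-02,  4.2000e-02,
       -0.0000e+00]), 'tool_pos': array([0.268, 0.646, 0.193]), 'eef_rot': array([ 0.138,  0.694, -0.139,  0.693]), 'wrist_force': array([-0.93 , -0.316, -0.212]), 'torque': array([ 0.007,  0.013, -0.024]), 'grip_width': np.float64(0.999)}
side [[414.8, 0.0, 325.0], [0.0, 414.8, 204.2], [0.0, 0.0, 1.0]] [[-0.986, 0.109, -0.127, 0.51], [-0.167, -0.659, 0.733, 0.725], [-0.003, 0.744, 0.668, 0.77], [0.0, 0.0, 0.0, 1.0]] ['frame', 'intrinsics', 'T']
top [[419.6, 0.0, 326.3], [0.0, 419.6, 196.3], [0.0, 0.0, 1.0]] [[0.024, 0.997, -0.078, 0.592], [-0.999, 0.026, 0.022, -0.027], [0.024, 0.078, 0.997, 1.113], [0.0, 0.0, 0.0, 1.0]] ['frame', 'intrinsics', 'T']
wrist [[334.7, 0.0, 320.3], [0.0, 334.7, 198.1], [0.0, 0.0, 1.0]] [[0.385, -0.889, -0.247, 0.198], [0.923, 0.37, 0.105, 0.677], [-0.001, -0.269, 0.963, 0.385], [0.0, 0.0, 0.0, 1.0]] ['frame', 'intrinsics', 'T']
```

View pics/side0.png

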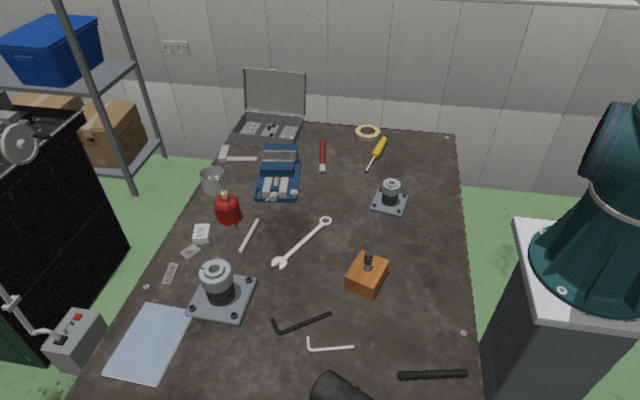

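View pics/top0.png

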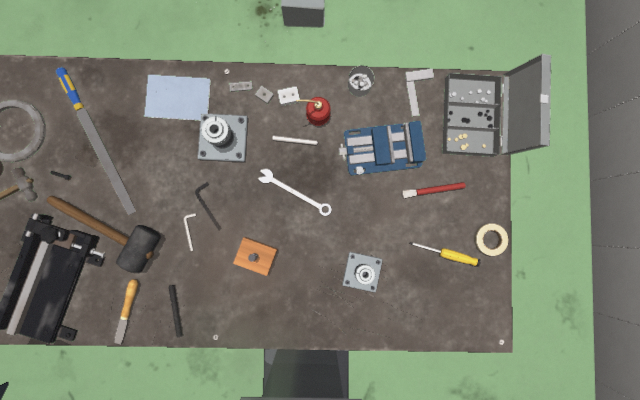

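View pics/wrist0.png

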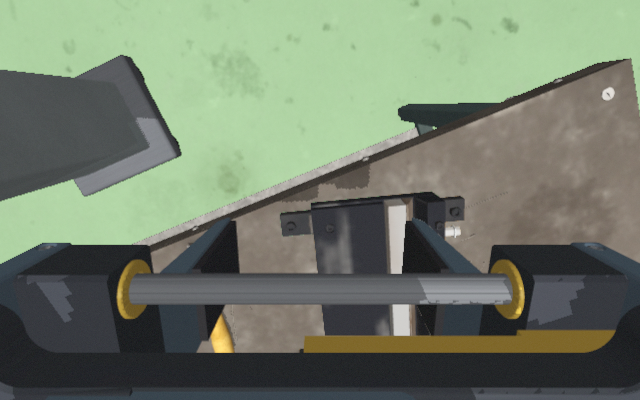

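The top view shows the wooden block at about (256,256) and the smaller housing at about (363,272). The larger look-alike is at (220,137). The spanner is at (295,192), the screwdriver at (447,255) and the hex key at (190,232). I'll zoom in next.

```bash
cat > h.py <<'E'
import numpy as np,cv2
def pix2plane(f,u,v,z):
    K=f["intrinsics"];T=f["T"]
    d=np.linalg.inv(K)@np.array([u,v,1.]);d=np.array([d[0],-d[1],-d[2]])
    d=T[:3,:3]@d;o=T[:3,3];return o+d*(z-o[2])/d[2]
def proj(f,p):
    K=f["intrinsics"];T=f["T"];c=T[:3,:3].T@(np.array(p)-T[:3,3]);c=np.array([c[0],-c[1],-c[2]]);c=K@c;return c[:2]/c[2]
def crop(im,x0,y0,x1,y1,s,name):
    cv2.imwrite(name,cv2.resize(im[y0:y1,x0:x1,::-1],None,fx=s,fy=s,interpolation=cv2.INTER_CUBIC))
E
python3 - <<'E'
from h import *
a=cv2.imread('pics/top0.png')[:,:,::-1];b=cv2.imread('pics/side0.png')[:,:,::-1]
A=cv2.resize(a[225:305,225:395],None,fx=4.5,fy=4.5,interpolation=cv2.INTER_CUBIC)
cv2.imwrite('pics/topz.png',A[:,:,::-1])
B=np.hstack([cv2.resize(b[165:225,360:420],None,fx=6,fy=6,interpolation=cv2.INTER_CUBIC),cv2.resize(b[240:300,337:397],None,fx=6,fy=6,interpolation=cv2.INTER_CUBIC)])
cv2.imwrite('pics/sidez.png',B[:,:,::-1])
E
```

```text
(no output)
```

View pics/topz.png

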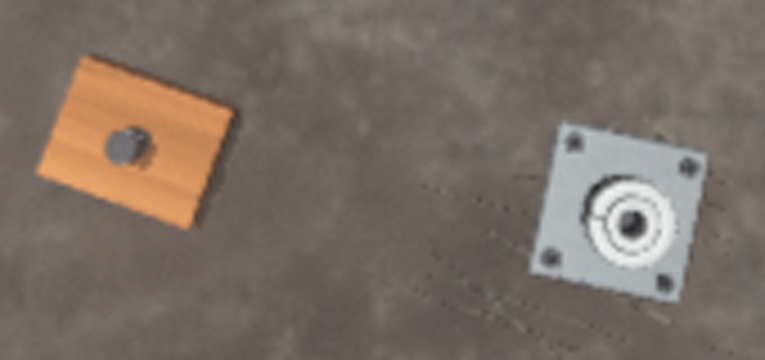

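View pics/sidez.png

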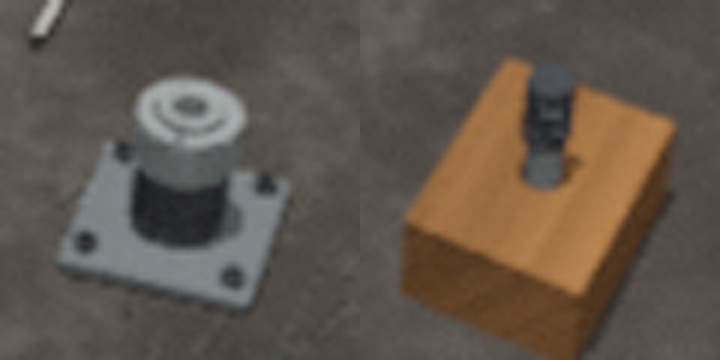

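Run:
```python
from cell import r
from h import *
t=r.grab_frame("top");s=r.grab_frame("side")
print("bore top",pix2plane(t,225+632/4.5,225+222/4.5,.076),"nut top-> z.08")
print("bore side",pix2plane(s,360+190/6,165+104/6,.076))
print("head top",pix2plane(t,225+124/4.5,225+146/4.5,.097),"side",pix2plane(s,337+(552-360)/6,240+78/6,.097))
for n,f,ps in (("top",t,[(82,56),(236,108),(190,228),(38,172)]),):
    P=[pix2plane(f,225+x/4.5,225+y/4.5,.045) for x,y in ps];print("block",np.round(P,4),np.mean(P,0))
P=[pix2plane(s,337+(x-360)/6,240+y/6,.045) for x,y in [(515,60),(677,124),(583,295),(406,218)]];print(np.round(P,4),np.mean(P,0))
P=[pix2plane(t,225+x/4.5,225+y/4.5,.01) for x,y in [(563,122),(707,154),(678,302),(530,272)]];print("flange",np.round(P,4),np.mean(P,0))
P=[pix2plane(s,360+x/6,165+y/6,.01) for x,y in [(108,142),(291,180),(246,303),(58,262)]];print("flange",np.round(P,4),np.mean(P,0))
```

```text
bore top [ 0.48423353 -0.15113317  0.076     ] nut top-> z.08
bore side [ 0.48159096 -0.15105761  0.076     ]
head top [0.52058622 0.12276804 0.097     ] side [0.51855114 0.12571752 0.097     ]
block [[0.5664 0.1558 0.045 ]
 [0.5394 0.0687 0.045 ]
 [0.4724 0.0921 0.045 ]
 [0.5015 0.1777 0.045 ]] [0.51995317 0.12356541 0.045     ]
[[0.5342 0.0726 0.045 ]
 [0.4705 0.0947 0.045 ]
 [0.4992 0.1794 0.045 ]
 [0.5657 0.1558 0.045 ]] [0.51740524 0.12560602 0.045     ]
flange [[ 0.534  -0.1179  0.01  ]
 [ 0.5174 -0.2021  0.01  ]
 [ 0.4323 -0.1864  0.01  ]
 [ 0.4476 -0.1005  0.01  ]] [ 0.48280417 -0.1517055   0.01      ]
flange [[ 0.516  -0.199   0.01  ]
 [ 0.4295 -0.1852  0.01  ]
 [ 0.4475 -0.0974  0.01  ]
 [ 0.532  -0.1107  0.01  ]] [ 0.48123257 -0.14806925  0.01      ]
```

```bash
cat >> h.py <<'E'
from scipy.spatial.transform import Rotation as R
def quat(a):
    c,s=np.cos(a),np.sin(a)
    return R.from_matrix(np.array([[0,c,s],[0,s,-c],[-1,0,0.]])).as_quat()
def ang(q):
    y=R.from_quat(q).as_matrix()[:,1];return np.arctan2(y[1],y[0])
SP=np.array([.519,.1245]);BO=np.array([.4828,-.151])
E
python3 - <<'E'
from cell import r
from h import *
o=r.get_obs();print("a now",ang(o["eef_rot"]),"mat",np.round(R.from_quat(o["eef_rot"]).as_matrix(),2).tolist())
for nm,p,z in (("sp",SP,.069),("bo",BO,.05)):
  for a in np.arange(-180,181,30):
    q=r.inverse_kinematics([p[0],p[1],z],quat(np.radians(a)));print(nm,a,None if q is None else np.round(q,2))
E
```

```text
a now 1.1769973293191558 mat [[-0.0, 0.38, 0.92], [-0.0, 0.92, -0.38], [-1.0, -0.0, -0.0]]
sp -180 [ 0.19  0.31  2.12 -0.    0.71 -2.95]
sp -150 [ 0.19  0.31  2.12 -0.    0.71  2.81]
sp -120 [ 0.19  0.31  2.12 -0.    0.71  2.29]
sp -90 [ 0.19  0.31  2.12 -0.    0.71  1.76]
sp -60 [ 0.19  0.31  2.12 -0.    0.71  1.24]
sp -30 [ 0.19  0.31  2.12 -0.    0.71  0.72]
sp 0 [ 0.19  0.31  2.12 -0.    0.71  0.19]
sp 30 [ 0.19  0.31  2.12 -0.    0.71 -0.33]
sp 60 [ 0.19  0.31  2.12 -0.    0.71 -0.86]
sp 90 [ 0.19  0.31  2.12 -0.    0.71 -1.38]
sp 120 [ 0.19  0.31  2.12 -0.    0.71 -1.9 ]
sp 150 [ 0.19  0.31  2.12 -0.    0.71 -2.43]
sp 180 [ 0.19  0.31  2.12 -0.    0.71 -2.95]
bo -180 [-0.35  0.31  2.17 -0.    0.66  2.79]
bo -150 [-0.35  0.31  2.17 -0.    0.66  2.27]
bo -120 [-0.35  0.31  2.17 -0.    0.66  1.75]
bo -90 [-0.35  0.31  2.17 -0.    0.66  1.22]
bo -60 [-0.35  0.31  2.17 -0.    0.66  0.7 ]
bo -30 [-0.35  0.31  2.17 -0.    0.66  0.17]
bo 0 [-0.35  0.31  2.17 -0.    0.66 -0.35]
bo 30 [-0.35  0.31  2.17 -0.    0.66 -0.87]
bo 60 [-0.35  0.31  2.17 -0.    0.66 -1.4 ]
bo 90 [-0.35  0.31  2.17 -0.    0.66 -1.92]
bo 120 [-0.35  0.31  2.17 -0.    0.66 -2.44]
bo 150 [-0.35  0.31  2.17 -0.    0.66 -2.97]
bo 180 [-0.35  0.31  2.17 -0.    0.66  2.79]
```

Run:
```python
from cell import r
from h import *
r.move_ptp([SP[0],SP[1],.2],quat(0))
o=r.get_obs();print(o["t"],o["tool_pos"])
f=r.grab_frame("wrist");cv2.imwrite("pics/w1.png",f["frame"][:,:,::-1]);np.save("pics/w1T.npy",f["T"])
print(proj(f,[*SP,.097]),proj(f,[*SP,.069]),proj(f,o["tool_pos"]))
```

```text
2.3333 [0.51906907 0.12516194 0.20003333]
[320.97660119 193.63003088] [320.94314839 186.39552782] [321.28811914 235.55106295]
```

View pics/w1.png

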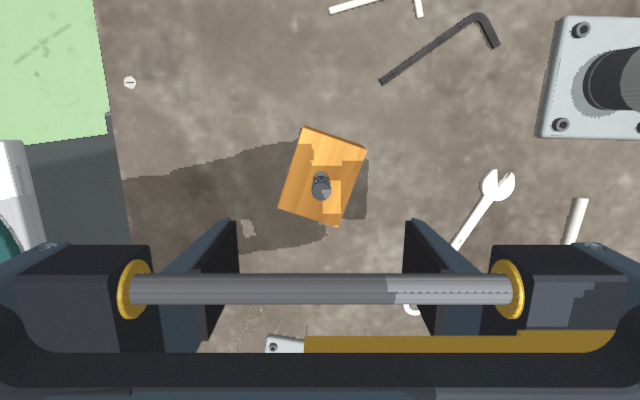

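Run:
```python
from h import *
a=cv2.imread('pics/w1.png')[:,:,::-1];crop(a,270,120,375,235,6,'pics/w1z.png')
```

```text
(no output)
```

View pics/w1z.png

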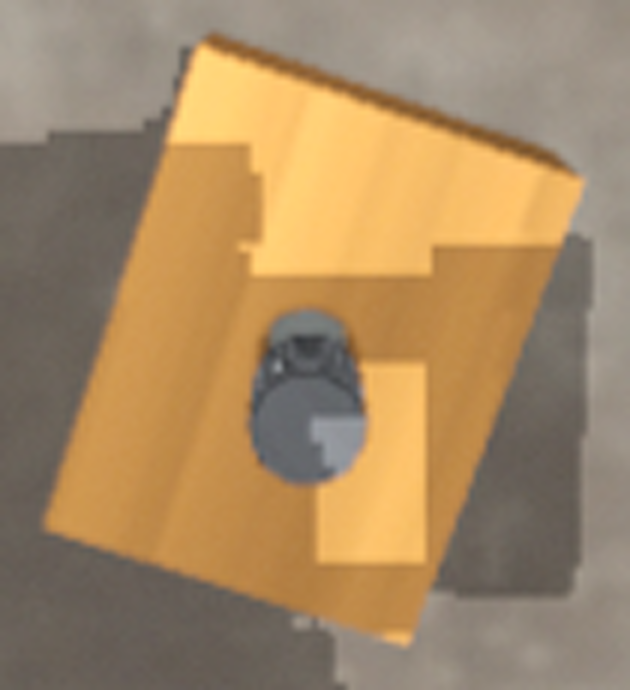

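Run:
```python
from cell import r
from h import *
f=r.grab_frame("wrist")
p=pix2plane(f,321.3,191.3,.097);print(p)
# hole foot estimate: shank visible at zoom (308,340)
bc=[pix2plane(f,270+x/6,120+y/6,.045) for x,y in [(207,40),(583,180),(412,645),(44,528)]];print(np.mean(bc,0))
y=(p[1]+.1245)/2
x=p[0]
r.move_linear([x,y,.12],feed=.2)
print(r.move_linear([x,y,.069],feed=.06,threshold=8), r.get_obs()["tool_pos"],r.get_obs()["wrist_force"])
r.set_gripper(0.0,25)
o=r.get_obs();print(o["t"],o["grip_width"]*91,o["tool_pos"],o["wrist_force"])
f=r.grab_frame("wrist");cv2.imwrite("pics/w2.png",f["frame"][:,:,::-1])
f=r.grab_frame("side");crop(f["frame"],300,190,450,320,5,"pics/s2.png")
```

```text
[0.51926439 0.12672213 0.097     ]
[0.51982956 0.1263016  0.045     ]
False [0.51951224 0.12567553 0.069249  ] [-0.12875992  0.40249113  0.36624214]
5.1333 15.27766410750623 [0.51924424 0.12561356 0.06899329] [-0.38523306 -0.03152858  0.16902786]
```

View pics/w2.png

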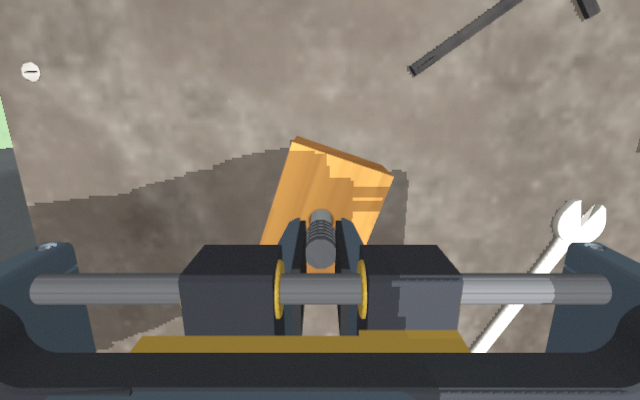

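View pics/s2.png

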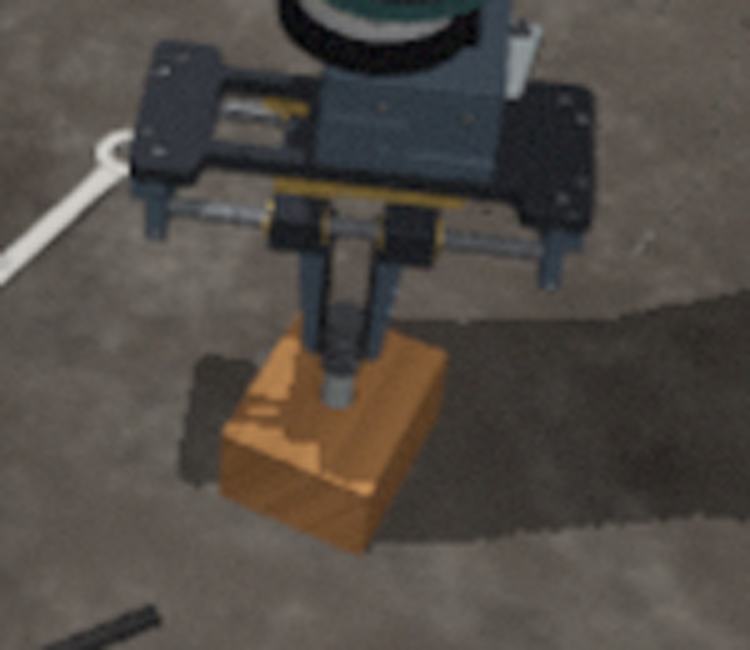

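Run:
```python
from cell import r
from h import *
o=r.get_obs();p=o["tool_pos"]
r.move_linear([p[0],p[1],.175],feed=.12)
r.move_ptp([BO[0],BO[1],.175],quat(0))
o=r.get_obs();print(o["t"],o["grip_width"]*91,o["tool_pos"],o["wrist_force"])
f=r.grab_frame("wrist");cv2.imwrite("pics/w3.png",f["frame"][:,:,::-1]);print(proj(f,[*BO,.076]),proj(f,[*BO,.111]))
f=r.grab_frame("side");crop(f["frame"],330,130,450,230,6,"pics/s3.png")
```

```text
7.35 15.385732175035582 [ 0.48298907 -0.15034098  0.17482634] [-0.13317668  0.19452904 -0.88924145]
[320.87690388 194.87930167] [320.90334869 206.25934306]
```

View pics/w3.png

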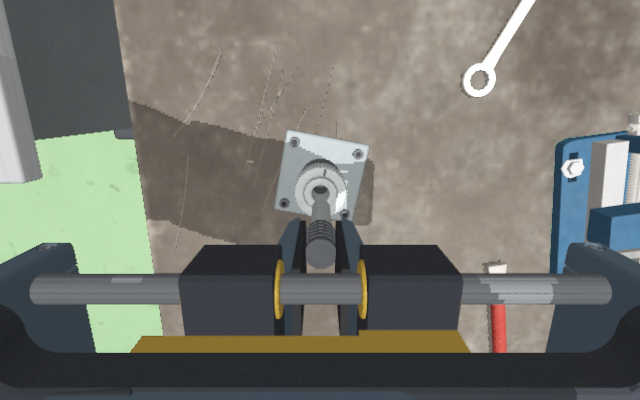

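View pics/s3.png

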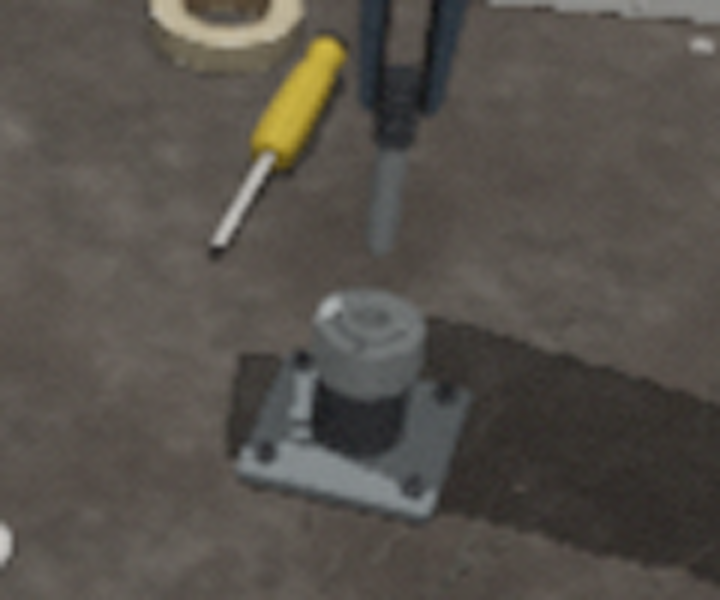

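Run:
```python
from h import *
a=cv2.imread('pics/w3.png')[:,:,::-1];crop(a,265,120,380,240,5,'pics/w3z.png')
```

```text
(no output)
```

View pics/w3z.png

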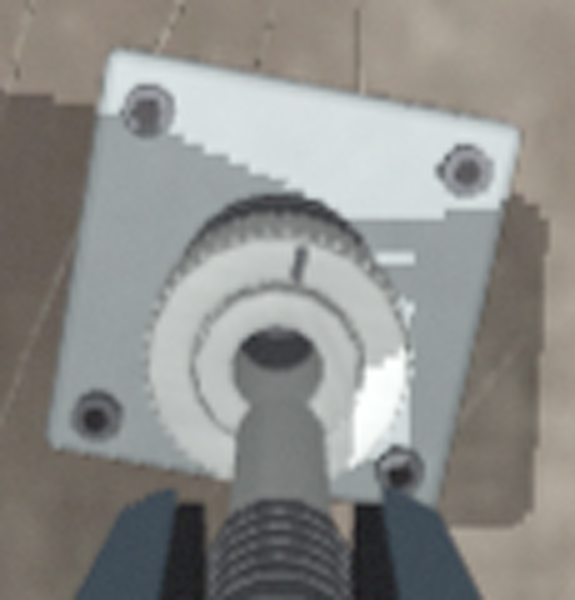

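Run:
```python
from cell import r
from h import *
o=r.get_obs();tp=o["tool_pos"]
f=r.grab_frame("wrist")
b=pix2plane(f,320.7,194.2,.076);n=pix2plane(f,320.9,203,.111);print(b,n)
tgt=tp[:2]+(b-n)[:2];print("target",tgt)
r.move_linear([*tgt,.150],feed=.1)
hit=r.move_linear([*tgt,.125],feed=.04,threshold=10)
o=r.get_obs();print(hit,o["t"],o["tool_pos"],o["wrist_force"])
f=r.grab_frame("wrist");crop(f["frame"],265,120,380,240,5,'pics/w4z.png')
f=r.grab_frame("side");crop(f["frame"],350,130,430,210,7,"pics/s4.png")
```

```text
[ 0.48281892 -0.15006727  0.076     ] [ 0.48296985 -0.14798229  0.111     ]
target [ 0.48301361 -0.1520879 ]
False 8.675 [ 0.48307321 -0.15212249  0.12505101] [-0.2448087   0.76148317 -0.0767113 ]
```

View pics/w4z.png

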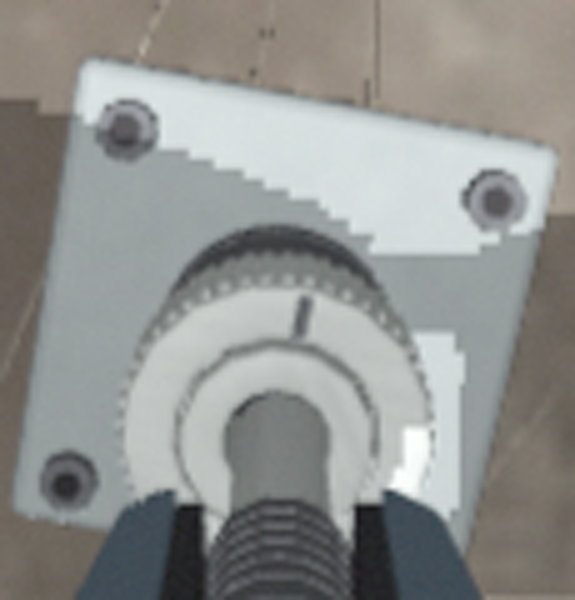

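View pics/s4.png

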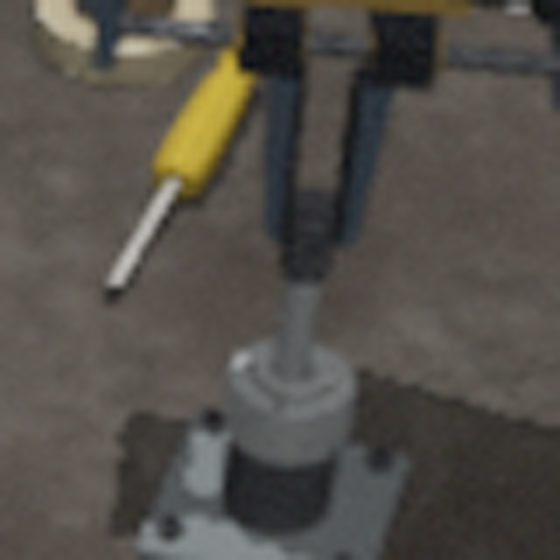

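The wrist view shows the nose inside the bore, at about (275,420) in the crop, with no contact force. I'll push on until it is home.

Run:
```python
from cell import r
from h import *
p=r.get_obs()["tool_pos"]
hit=r.move_linear([p[0],p[1],.0785],feed=.04,threshold=12)
o=r.get_obs();print(hit,o["t"],o["tool_pos"],o["wrist_force"],o["torque"])
f=r.grab_frame("wrist");crop(f["frame"],240,120,400,240,5,'pics/w5z.png')
f=r.grab_frame("side");crop(f["frame"],350,130,430,210,7,"pics/s5.png")
```

```text
True 9.85 [ 0.48312375 -0.15210511  0.07973788] [-2.27101448  1.02990918 10.52632148] [0.1746576  0.53286938 0.04360765]
```

View pics/w5z.png

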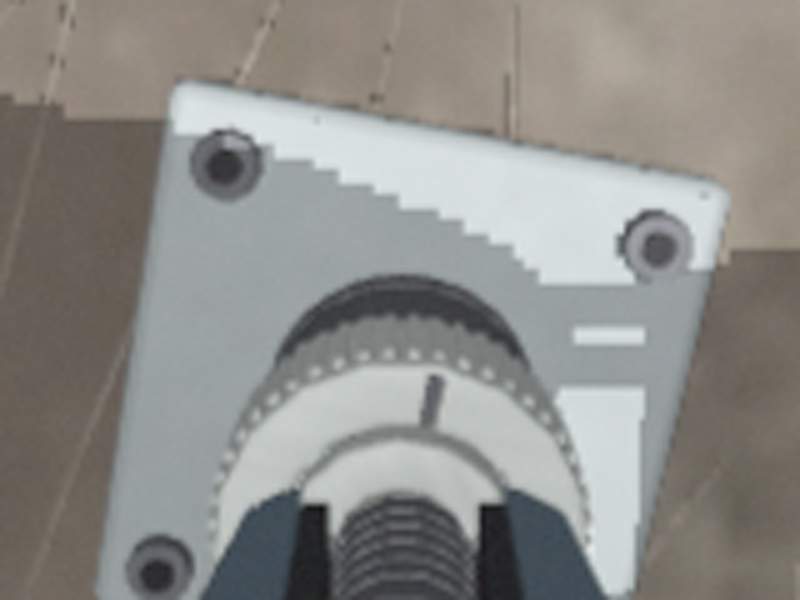

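View pics/s5.png

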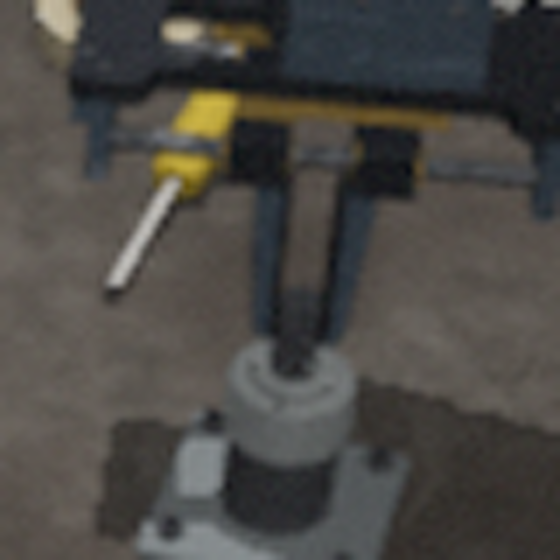

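Run:
```python
from cell import r
from h import *
r.set_gripper(1.0)
p=r.get_obs()["tool_pos"]
r.move_linear([.4829,-.1506,.10],feed=.1)
r.wait(.2)
f=r.grab_frame("side");crop(f["frame"],350,130,430,210,7,"pics/s6.png")
f=r.grab_frame("wrist");cv2.imwrite("pics/w6.png",f["frame"][:,:,::-1])
o=r.get_obs();print(o["t"],o["grip_width"],o["tool_pos"],o["wrist_force"])
for z in (.076,.108): print(z,proj(f,[.4829,-.1506,z]))
```

```text
11.8083 1.0005170744572716 [ 0.48264856 -0.15051905  0.09961086] [-0.390026   -0.0051052   0.56809528]
0.076 [321.70221903 222.71823303]
0.108 [321.75349192 241.09909745]
```

View pics/w6.png

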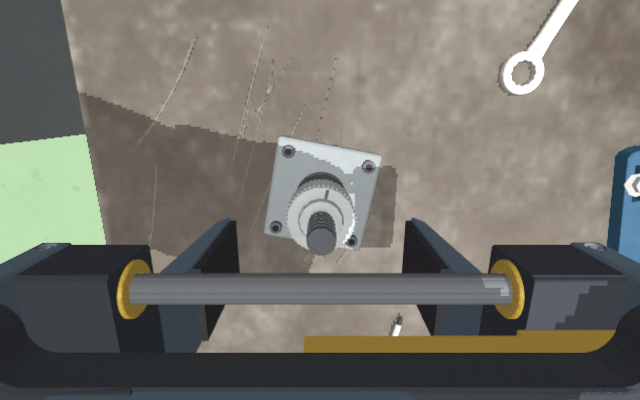

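View pics/s6.png

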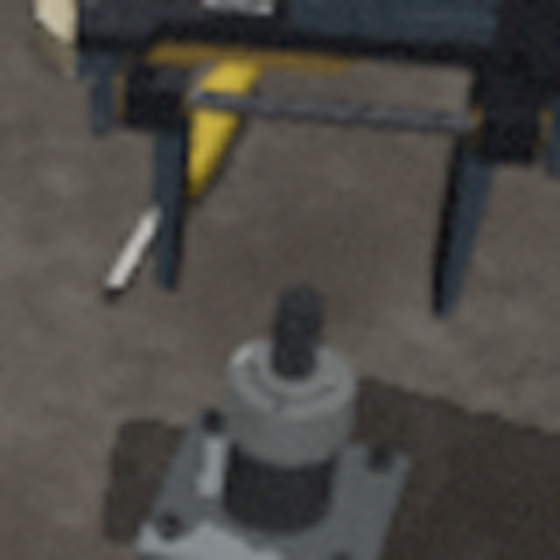

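The side view shows the spindle released and upright, with its head resting on the neck. Next I'll grip the nut.

```bash
cat >> h.py <<'E'
C=np.array([.4827,-.1502])
E
python3 - <<'E'
from cell import r
from h import *
r.move_ptp([*C,.10],quat(np.radians(72)))
print(r.move_linear([*C,.050],feed=.08,threshold=8))
o=r.get_obs();print(o["t"],o["tool_pos"],o["wrist_force"],o["torque"])
r.set_gripper(0.0,30)
o=r.get_obs();print(o["t"],o["grip_width"]*91,o["tool_pos"],o["wrist_force"],o["torque"],o["q"][5],ang(o["eef_rot"]))
f=r.grab_frame("wrist");cv2.imwrite("pics/w7.png",f["frame"][:,:,::-1])
f=r.grab_frame("side");crop(f["frame"],350,130,430,210,7,"pics/s7.png")
E
```

```text
False
13.7333 [ 0.48286791 -0.15026967  0.05012495] [0.54311193 0.14608449 0.34806349] [-0.0002162  -0.02255222 -0.0740447 ]
14.5167 45.23531509472201 [ 0.48251136 -0.15087764  0.05009023] [-4.31212358 -9.48936919  1.96940552] [-1.72284417  0.71331099  0.04992163] -1.6044420554487473 1.2572492629864325
```

View pics/w7.png

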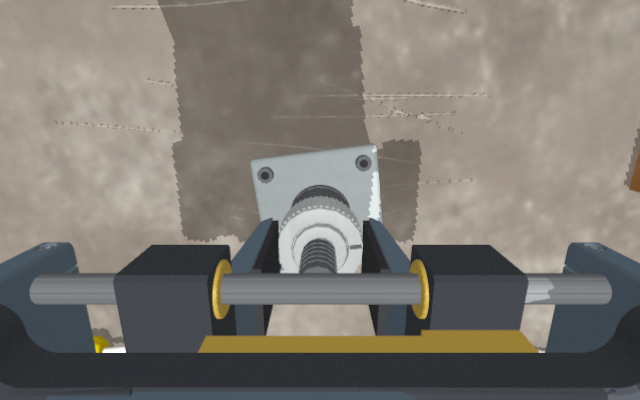

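View pics/s7.png

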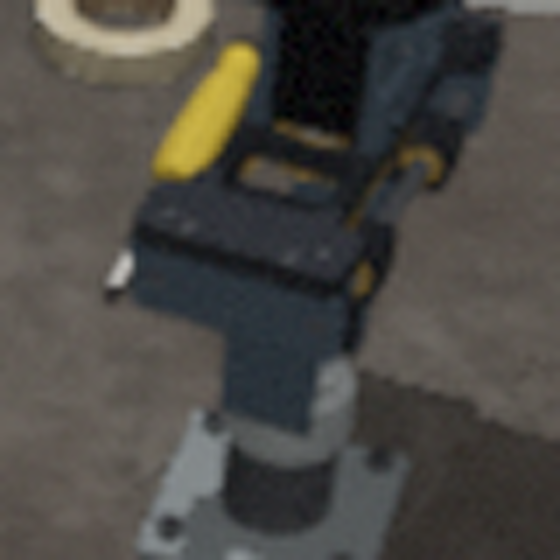

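```bash
cat >> h.py <<'E'
C2=np.array([.4822,-.1512]);A0=np.radians(72);Z0=.050
def turn(r,cmd,z=None,feed=.15):
    r.move_linear([*C2,Z0+8e-3/(2*np.pi)*(cmd-A0) if z is None else z],quat(cmd),feed=feed)
    o=r.get_obs();print("cmd%.3f a%.3f t%.2f"%(cmd,ang(o["eef_rot"]),o["t"]),np.round(o["tool_pos"],4),np.round(o["wrist_force"],1),"tz%.3f"%o["torque"][2],"w%.2f"%(o["grip_width"]*91));return o
E
python3 - <<'E'
from cell import r
from h import *
turn(r,A0)
turn(r,A0-.05)
for d in (.15,.35,.55,.75): turn(r,A0-d)
f=r.grab_frame("wrist");crop(f["frame"],220,130,420,290,4,'pics/w8.png')
E
```

```text
cmd1.257 a1.257 t14.87 [ 0.4824 -0.1512  0.0501] [0.4 2.5 2. ] tz0.017 w45.35
cmd1.207 a1.208 t15.12 [ 0.4824 -0.1512  0.05  ] [1.5 1.3 1.7] tz-0.082 w45.50
cmd1.107 a1.110 t15.37 [ 0.4824 -0.1512  0.0499] [1.7 2.8 2.8] tz-0.063 w44.77
cmd0.907 a0.912 t15.72 [ 0.4824 -0.1512  0.0496] [2.7 3.5 2.7] tz-0.028 w45.26
cmd0.707 a0.711 t16.07 [ 0.4825 -0.1512  0.0494] [3.4 4.1 2.7] tz-0.045 w45.45
cmd0.507 a0.511 t16.42 [ 0.4825 -0.1511  0.0491] [3.7 4.8 2.2] tz-0.100 w45.12
```

View pics/w8.png

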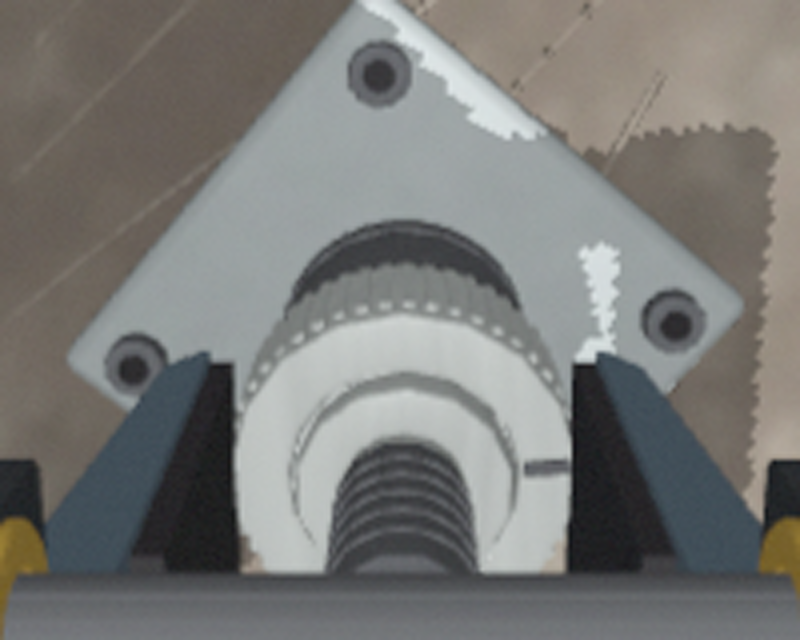

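The rib is still at about (356,247) in the wrist image, as it was before turning, so the nut is turning with the jaws. I'll carry on to the stop.

Run:
```python
from cell import r
from h import *
d=.75
while d<2.9:
    d+=.1
    o=turn(r,A0-d)
    if abs(o["torque"][2])>.45 or abs(ang(o["eef_rot"])-(A0-d))>.06: break
f=r.grab_frame("wrist");crop(f["frame"],220,130,420,290,4,'pics/w9.png')
```

```text
cmd0.407 a0.411 t16.72 [ 0.4825 -0.1511  0.049 ] [4.  4.9 1.4] tz-0.076 w45.30
cmd0.307 a0.311 t16.97 [ 0.4825 -0.1511  0.0489] [3.6 4.1 1.5] tz-0.112 w45.06
cmd0.207 a0.211 t17.22 [ 0.4826 -0.1511  0.0488] [4.2 4.9 1.5] tz-0.118 w45.08
cmd0.107 a0.111 t17.47 [ 0.4826 -0.1512  0.0486] [4.5 4.9 1.6] tz-0.074 w45.04
cmd0.007 a0.011 t17.72 [ 0.4826 -0.1511  0.0485] [4.5 4.7 0.4] tz-0.093 w45.97
cmd-0.093 a-0.089 t17.97 [ 0.4826 -0.1512  0.0484] [4.5 5.6 2.8] tz-0.097 w45.55
cmd-0.193 a-0.189 t18.22 [ 0.4826 -0.1511  0.0483] [5.2 4.8 0.8] tz-0.072 w45.36
cmd-0.293 a-0.289 t18.47 [ 0.4827 -0.1512  0.0482] [4.3 5.2 1. ] tz-0.084 w45.24
cmd-0.393 a-0.387 t18.72 [ 0.4825 -0.1516  0.0481] [ 1.1 -2.5  3.7] tz0.642 w45.24
```

View pics/w9.png

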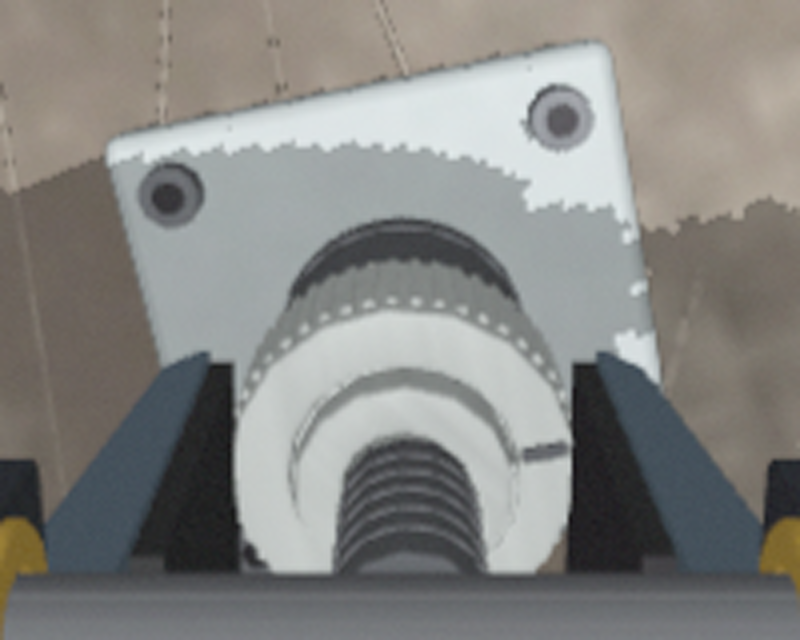

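Run:
```python
from cell import r
from h import *
o=turn(r,A0-1.70)
r.wait(.4)
o=r.get_obs();print(o["torque"],o["t"])
f=r.grab_frame("wrist");crop(f["frame"],220,130,420,290,4,'pics/w10.png')
a0=A0-1.70
for d in (.1,.3,.5,.7,.9,1.1,1.3,1.5,1.6): o=turn(r,a0+d)
r.wait(.5);o=r.get_obs();print(o["torque"],o["wrist_force"],o["t"])
f=r.grab_frame("wrist");cv2.imwrite("pics/w11f.png",f["frame"][:,:,::-1]);crop(f["frame"],220,130,420,290,4,'pics/w11.png')
f=r.grab_frame("side");crop(f["frame"],350,130,430,210,7,"pics/s11.png")
```

```text
cmd-0.443 a-0.439 t19.02 [ 0.4825 -0.1515  0.048 ] [ 1.6 -3.2  5.6] tz0.769 w45.34
[-0.91321659 -0.31961494  0.74957433] 19.4167
cmd-0.343 a-0.341 t19.72 [ 0.4825 -0.1515  0.0481] [ 2.  -3.9  4.3] tz0.068 w45.15
cmd-0.143 a-0.141 t20.07 [ 0.4826 -0.1515  0.0484] [ 2.  -4.7  4.7] tz0.010 w45.36
cmd0.057 a0.059 t20.42 [ 0.4827 -0.1515  0.0487] [ 3.5 -4.9  4.1] tz0.010 w45.33
cmd0.257 a0.259 t20.77 [ 0.4827 -0.1515  0.0489] [ 3.6 -3.9  3.3] tz0.060 w45.24
cmd0.457 a0.459 t21.12 [ 0.4827 -0.1514  0.0492] [ 3.1 -4.   2.7] tz0.092 w45.15
cmd0.657 a0.659 t21.47 [ 0.4828 -0.1514  0.0494] [ 3.9 -3.1  2.4] tz0.052 w45.45
cmd0.857 a0.859 t21.82 [ 0.4829 -0.1514  0.0497] [ 4.9 -2.3  1.8] tz0.033 w45.26
cmd1.057 a1.059 t22.17 [ 0.4829 -0.1513  0.05  ] [ 5.7 -2.7  2.6] tz0.034 w45.07
cmd1.157 a1.159 t22.42 [ 0.4829 -0.1513  0.0501] [ 6.5 -3.4  3. ] tz0.069 w45.24
[-0.35595879 -1.01603084  0.09390679] [ 6.02464558 -1.48589096  2.7050171 ] 22.9167
```

View pics/w10.png

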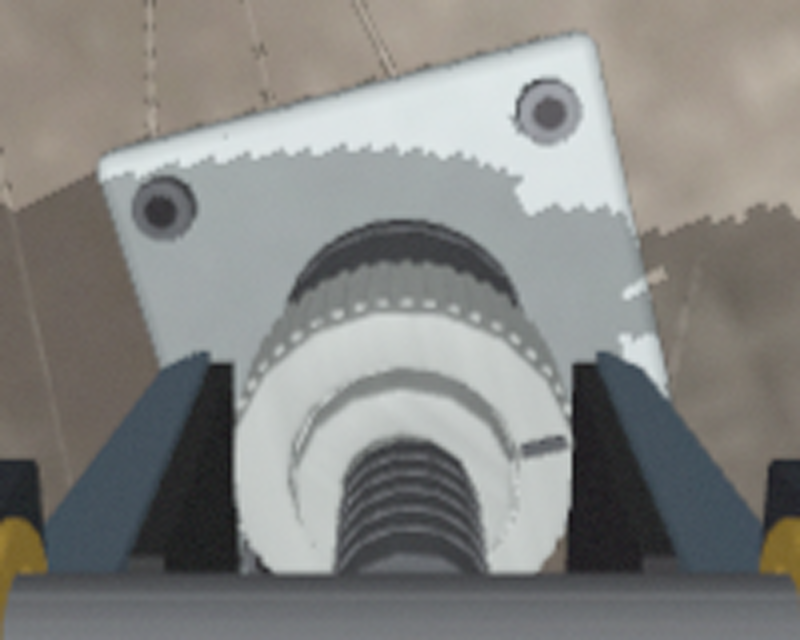

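View pics/w11.png

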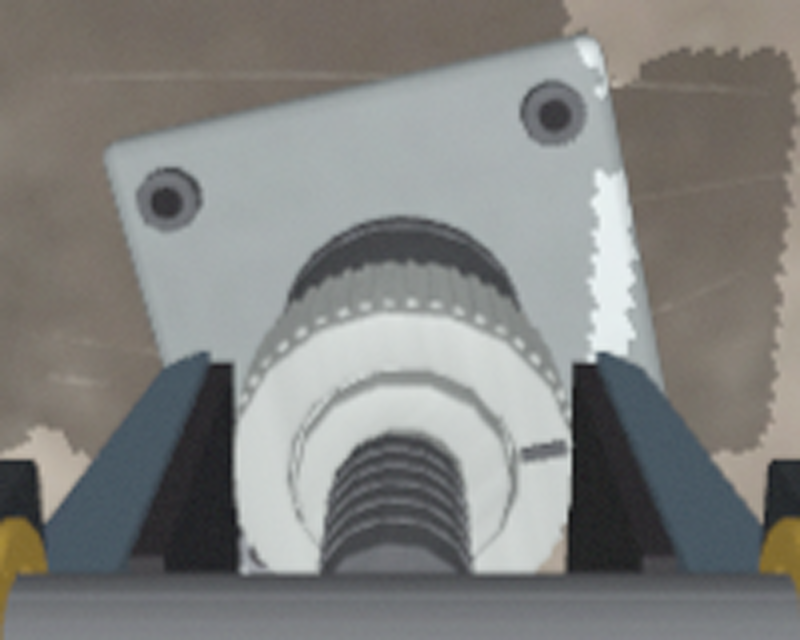

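View pics/s11.png

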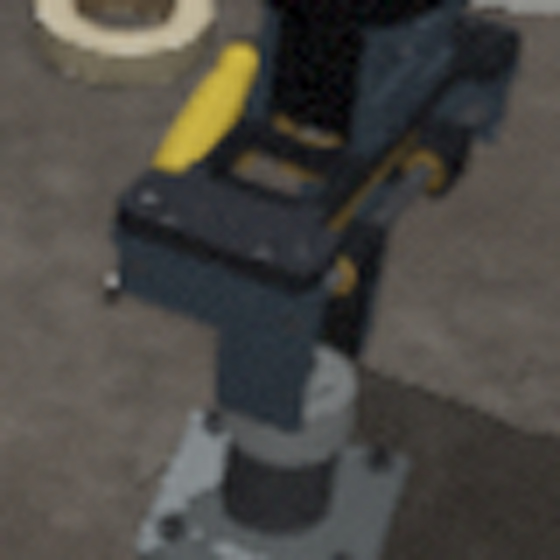

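Run:
```python
from cell import r
from h import *
f=r.grab_frame("top");cv2.imwrite("pics/t12.png",f["frame"][:,:,::-1])
f=r.grab_frame("side");cv2.imwrite("pics/s12.png",f["frame"][:,:,::-1])
o=r.get_obs();print(o["t"],o["qvel"].round(3))
```

```text
23.1167 [-0.     0.001 -0.001 -0.001 -0.001 -0.002]
```

View pics/t12.png

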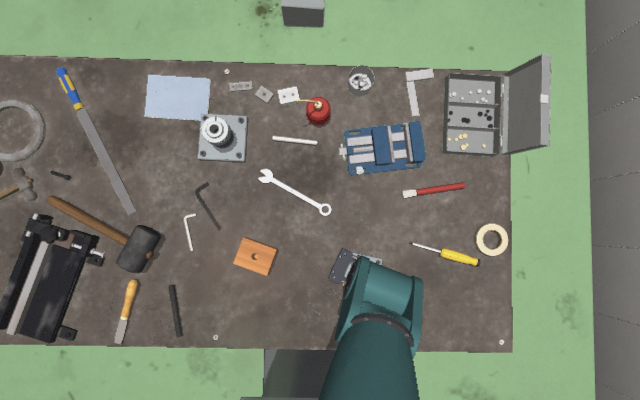

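View pics/s12.png

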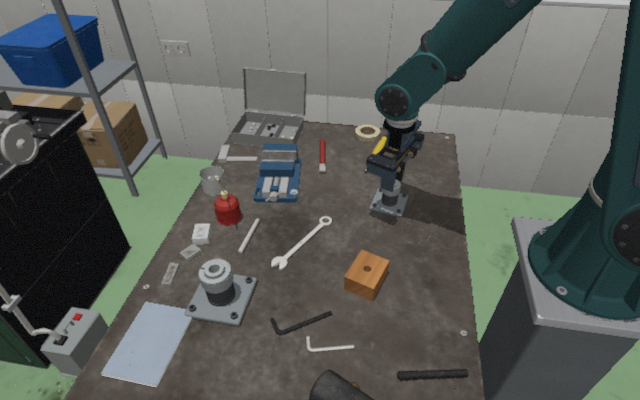

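In the top view, the spanner (295,192), the screwdriver (447,255) and the hex key (190,232) are where they started. The block's hole at (255,257) is empty and the arm is at rest holding the nut.

```bash
python3 -c "
from cell import r
print(r.close_job())"
```

```text
the job is handed in; nothing more can be done
None
```

I put the spindle fully home in the smaller housing, screwed the nut down to its stop, backed it off about a quarter turn, and handed the job in at about 23 s with the nut still gripped. The job gives no verdict, so these are my own last checks:

- **Spindle:** contact came with the tool at 79.7 mm, against 80 mm expected for fully home. After I let go, the side view showed it upright with its head on the neck. At hand-in the gripper hid the head, so I did not check its seating again after turning the nut.
- **Nut bottomed:** torque about the vertical axis jumped from about −0.1 to 0.64–0.77 N m after about 1.65 rad of turning. The rib had shown the nut about 1.59 rad open at the start. The jaws slipped slightly at the stop.
- **Back-off:** I turned the nut back 1.60 rad. The rib stayed put relative to the jaws, so the nut should be about 1.55–1.6 rad open.
- **Grip:** set to 30 N, with joint speeds near zero. The gripper read 45.2 mm on the 49 mm nut; it read about 3 mm low on the spindle head too, so I put this down to the reading or pad give.
- **Side load:** about 6 N remained at the wrist because the grip was slightly off centre.
- **Bystanders:** the spanner, the screwdriver and the small hex key look unmoved in the last top view.

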